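# Turn the condiment carousel until the milk jug is at the front

## Robot

A 7-joint arm with a two-finger parallel gripper is mounted at the origin on the work surface. World frame = base frame: x ahead of the robot, y to its left, z up, the work surface at z = 0. Lengths are in m, angles in rad, forces in N, time in s.
With the tool pointing down it reaches from about 0.425 to 0.925 m from the base axis. Payload 6.8 kg.
Tool frame: the origin (TCP) lies between the finger pads; the fingertips stand ahead of it and the grasp point (between the pads) lies 5 mm behind it (manip.tips_ahead is the z of the fingertips in the tool frame, in m); z points along the fingers, y is the direction in which the jaws open and shut (so a half turn about z gives the same grasp; the last joint's range is limited). The gripper opens to 85 mm and grips with 20 to 120 N. Pads are 22 mm wide; open, the fingers measure 114 mm over their backs; the gripper's body (76 mm by 85 mm) begins 54 mm behind the grasp point. The pads swing forward as they close: fully open they stand 13 mm farther back than shut.
Start: joints at [1.021, 0.477, 0.022, 1.555, -0.011, 1.109, -0.083], TCP at [0.289, -0.61, 0.214] pointing down, gripper open.
Joint ranges: [-2.96, 2.96], [-0.34, 2.1], [-1.41, 1.46], [0.24, 2.44], [-1.37, 4.51], [0.17, 1.92], [-2.96, 2.96]. Speed limits (rad/s): [2.39, 2.39, 3.14, 3.14, 3.14, 3.14, 3.14].

## Interface

Orientations are given as [roll, pitch, yaw] about the fixed x, y, z axes, in that order (R = Rz(yaw) Ry(pitch) Rx(roll)).
In Python, from workcell import manip gives the robot as it stands.
- The arm moves only by the tool arm_command, never from a script. Its argument "commands" is a list of rows, each an object with "offset": the shift along the tool's x, y, z normalised to -1 to 1, where 1 is 50 mm, a list of three; "angular": the turn, a rotation vector about the tool's x, y, z normalised to -1 to 1, where 1 is 10 degrees, a list of three. In form: [{"offset": [tx, ty, tz], "angular": [ax, ay, az]}, ...]. A call has exactly 8 rows; each row shifts and turns the commanded pose from where the row before left it, along the tool's axes as they then stand; what a row does not reach is not made up. A row lasts 1/8 s, in which the tool goes at most 62.5 mm and 10.7 degrees, less where a joint would pass 70% of its speed; a pose out of reach is approached as far as the arm can. A call with a number of a shift or a turn outside -1 to 1 is refused whole. A call with a gripper value outside its range is refused whole. "fingers" is the closure, from 0 (fully open) to 1 (shut), set as the call begins (left out, the last holds). The fingers move at their own pace and stop on an object; the grip force is fixed at half the most. Time passes only in rows, so rows that do not move let the fingers close, or fill a call up. It gives the time, the measured TCP pose, the force and the opening at its end, in the units of the state.
- manip.observe(): the state, without advancing time (a new reading comes with each control period).
- manip.read_camera(name): name is "side" or "top"; returns a dict with "image" (420x560x3 uint8, red, green, blue), "z_map" (420x560 float32, m along the optical axis (not along the pixel's ray), 0 where there is no reading), "fx", "fy", "cx", "cy" (pixels), "distortion" ([k1, k2, p1, p2, k3] as OpenCV has them; the pictures are not rectified), "position" and "attitude" of the camera in the world. Camera axes: x right, y up, looking along -z (the intrinsics and any distortion apply to the point x, -y, -z); pixel columns grow to the right and rows downward; lengths in m; the calibration is good to about 2 mm. A picture is of the moment at which its call begins.
- manip.job_done(): hands the job in, once; it reports no verdict.
Trained networks look in a picture, given as the dict that the camera call returned (one of the last four; its "shot" number tells which), for a name from the list of things; names that differ only in an ending like _2 or _b are one class to them, and where a whole thing is asked for, a point or a joint stands for the part that bears it (a point fixed in the world has none). Each returns a list of dicts, best first, with "conf" (0 to 1); they miss things now and then, are a little off and sometimes report something else, mostly with a low value. They report only what shows in the picture. A call takes as long as a camera call. They do not tell look-alikes from the thing itself.
- manip.silhouettes(picture, target): "pixels" (420x560 bool, what is visible of it) and "pixel" ([row, column] in pixels, amid what is visible of it).
The state is a dict: "time_s": time; "qpos": joint angles; "joint_velocities": joint speeds; "joint_efforts": joint torques, N m; "position": TCP position; "tcp_rot": TCP orientation; "force": force on the tool from outside, world axes, zero at the start; "ft_torque": the same for the moment, N m; "finger_gap": finger opening in m.
Only numpy, scipy, OpenCV 4.12 (cv2) and the standard library are available. Lean on these libraries where they do the work, as an engineer would, in place of code of your own. Each camera call takes 0.05 s, during which the arm holds its last target.

## Task

Turn the round condiment carousel on the coffee counter by pushing its rim round with the fingertips, until the small steel milk jug (the one with a handle) stands squarely at the front, in line with the tongue that sticks out from under the tray. Turn it gently, so that nothing on it tips or leaves its ring; do not touch or lift the things standing on it, leave the bottle, paper cup and tamper beside it alone, and finish with the carousel at rest.

Things in the scene. Friction and masses are not known exactly. Their poses are not given: they have to be found in the camera images.
- base: Fixed black foot of the carousel, a disc of 170 mm diameter, 12 mm high. Origin: on the turning axis, at counter height; z up. A black tongue, 28 mm wide and 8 mm high, lies on the counter and reaches out along the base's -x axis to 189 mm from the axis (62 mm beyond the tray's edge): it marks the front, which faces roughly towards the robot.
- carousel: The round wooden tray (254 mm diameter, 12 mm thick, top 26 mm above the counter) that turns on the base about the vertical, many turns either way; origin on the turning axis at counter height, its axes turn with the tray, z up. Light friction (0.08 N m, 0.7 N at the rim) stops it within a few degrees when no longer pushed.
- hub (a point): Point on the turning axis, on the tray's top, 26 mm above the counter. Four low rings (6 mm high, 72 mm outer diameter, centres 62 mm from the axis along the tray's own x, y, -x and -y axes) hold one thing each; no thing reaches beyond 94 mm from the axis or 88 mm above the counter.
- peg (a point): Top centre of one of 8 equal upright steel pegs on the tray's rim, 12 mm thick, 45 mm tall, top 71 mm above the counter, 115 mm from the axis, 45 degrees (90 mm) apart, at 22.5 (this one), 67.5, ... degrees counter-clockwise from the tray's x axis. Pushing one sideways turns the tray. A fingertip on the pegs' circle, 45 to 50 mm above the counter, clears the tray, its rings and the things.
- front_spot (a point): The front position: point fixed to the base, 62 mm from the turning axis towards the tongue (base -x), 56 mm above the counter. The jug's centre must come here.
- jug_center (a point): Centre, half-way up, of the small open steel milk jug: round, 52 mm diameter at its widest, 60 mm tall, with a wire handle on one side (reaching 43 mm from its axis) and a small lip. Stands loose in one of the tray's rings; weighs about 0.15 kg. z is up.
- jar_center (a point): 30 mm above the underside of the sugar jar: white round jar with a flat wooden lid and small round knob, 58 mm diameter, 60 mm tall; loose in a ring of the tray.
- caddy_center (a point): 30 mm above the underside of the sachet caddy: black open square box, 41 mm wide, with paper sachets, 52 mm tall; loose in a ring of the tray.
- cups_center (a point): 30 mm above the underside of the stack of upside-down brown paper espresso cups: 56 mm diameter at the foot, 58 mm tall; loose in a ring of the tray.
- bottle_center (a point): Half-way up a green glass bottle, 60 mm diameter, 190 mm tall, standing on the counter beyond and beside the carousel; to be left alone.
- papercup_center (a point): Half-way up an open brown paper cup, 80 mm diameter, 90 mm tall, on the counter to the right of the carousel; to be left alone.
- tamper_center (a point): 40 mm up a steel coffee tamper, 56 mm diameter, 83 mm tall, on the counter to the left of the carousel; to be left alone.
There are look-alikes about, which are no part of the job. What is shaped like the part that bears caddy_center but green or pink is not meant.

How it is judged:
By the outcome, as a careful person would: the job done as asked, in the order asked, and still so for the second after the job is handed in, with the robot touching nothing.
It also fails if it takes over 48 s, if anything falls off the work surface, if the arm or the gripper's body presses on something with over 40 N, if the wrist force passes 120 N, or if a joint passes its speed limit or range.

## Working session

There is one attempt and no reset: what is moved stays moved. The work goes in short steps, Python scripts to look and compute and a tool call to move; the robot and the scene stay as the last step left them, time stands still between calls to the robot, and variables do not carry over. Pictures are saved under pics/ and viewed, and the job is handed in when it is done.

Besides the shell and the picture viewer there is one more tool, called after "Emit:" in YAML: its name, and indented under it one key for each argument. arm_command: Moves the arm, as the interface text tells. Its arguments: {"type":"object","properties":{"commands":{"type":"array"},"fingers":{"type":"number"}},"required":["commands"]}

```bash
mkdir -p pics; ls
cat > h.py <<'E'
import numpy as np, cv2
from workcell import manip
def R_of(a):
    a=np.array(a,float)
    if a.shape==(3,3): return a
    from scipy.spatial.transform import Rotation as Ro
    if a.shape==(3,): return Ro.from_euler('xyz',a).as_matrix()
    raise Exception(a.shape)
def K(p): return np.array([[p['fx'],0,p['cx']],[0,p['fy'],p['cy']],[0,0,1]])
def pts(p,rows,cols,z=None):
    rows=np.atleast_1d(rows).astype(float);cols=np.atleast_1d(cols).astype(float)
    if z is None: z=p['z_map'][rows.astype(int),cols.astype(int)]
    u=cv2.undistortPoints(np.stack([cols,rows],1).reshape(-1,1,2),K(p),np.array(p['distortion'])).reshape(-1,2)
    c=np.stack([u[:,0]*z,-u[:,1]*z,-z*np.ones(len(u))],1)
    return c@R_of(p['attitude']).T+np.array(p['position'])
def ray_at(p,rows,cols,h):
    a=pts(p,rows,cols,z=1.0);o=np.array(p['position']);d=a-o
    return o+d*((h-o[2])/d[:,2:3])
def proj(p,P):
    P=np.atleast_2d(P);c=(P-np.array(p['position']))@R_of(p['attitude'])
    q=np.stack([c[:,0],-c[:,1],-c[:,2]],1)
    return cv2.projectPoints(q,np.zeros(3),np.zeros(3),K(p),np.array(p['distortion']))[0].reshape(-1,2)
def save(p,n): cv2.imwrite('pics/'+n,p['image'][:,:,::-1])
E
python3 - <<'E'
from h import *
print(manip.tips_ahead, manip.observe())
for n in('top','side'):
    p=manip.read_camera(n); save(p,n+'0.png'); print(n,p['position'],p['attitude'],p['distortion'],p['fx'],p['shot'])
    for t in ['jug_center','carousel','base','peg','jar_center','caddy_center','cups_center','tamper_center','papercup_center','bottle_center']:
        for s in manip.silhouettes(p,t)[:3]:
            m=s['pixels'];r,c=np.nonzero(m);P=pts(p,r,c);P=P[p['z_map'][r,c]>0]
            print(t,round(s['conf'],2),s['pixel'],m.sum(),np.median(P,0).round(3),P[:,2].max().round(3))
E
```

```text
pics
0.014 {'time_s': 0.0, 'qpos': array([ 1.02090376,  0.47779607,  0.02232039,  1.55644779, -0.01148478,
        1.1092606 , -0.0831143 ]), 'joint_velocities': array([ 0.00264446, -0.00020695, -0.00118412, -0.0002815 ,  0.00046819,
        0.00019269,  0.00044566]), 'joint_efforts': array([ 8.53783931e-04, -5.96455264e+01,  1.60827219e+00, -2.81197840e+01,
        1.24734384e-02,  9.30140057e-03, -4.09488371e-05]), 'position': array([ 0.2883352 , -0.60964391,  0.2128296 ]), 'tcp_rot': array([-3.13981410e+00,  1.36948942e-04,  4.41824008e-01]), 'force': array([ 0.43556356, -1.50483005, -1.55404225]), 'ft_torque': array([-0.05270111,  0.00262594, -0.05048942]), 'finger_gap': 0.08522842337501303}
top [0.35303379 0.05381785 1.05687431] [ 1.97759662e-01 -1.33990066e-03 -1.55552548e+00] [-0.08615448  0.          0.          0.          0.        ] 476.7026885765532 1
jug_center 0.67 [184.2, 321.0] 594 [ 0.602 -0.01   0.052] 0.09
carousel 0.6 [200.5, 299.0] 8126 [0.563 0.046 0.026] 0.087
base 0.82 [266.6, 305.4] 343 [0.416 0.032 0.007] 0.012
peg 0.8 [198.7, 299.4] 7595 [0.564 0.046 0.026]
[... 1021 characters left out ...]
.01 ] 0.025
peg 0.98 [226.6, 287.5] 4291 [0.56  0.071 0.028] 0.078
jar_center 0.57 [209.6, 255.4] 583 [0.623 0.079 0.075] 0.089
caddy_center 0.96 [300.9, 360.2] 497 [0.308 0.16  0.037] 0.057
caddy_center 0.9 [236.6, 273.1] 418 [0.547 0.111 0.061] 0.083
caddy_center 0.56 [322.3, 253.1] 568 [0.475 0.316 0.04 ] 0.056
cups_center 0.6 [218.9, 304.2] 562 [0.511 0.033 0.067] 0.089
tamper_center 0.7 [247.5, 337.4] 266 [0.418 0.033 0.01 ] 0.015
tamper_center 0.6 [298.4, 214.6] 640 [0.574 0.309 0.023] 0.087
papercup_center 0.59 [148.1, 309.1] 927 [ 0.624 -0.193  0.063] 0.096
bottle_center 0.83 [236.8, 169.9] 1459 [0.721 0.263 0.106] 0.195
bottle_center 0.69 [295.6, 215.1] 694 [0.574 0.308 0.022] 0.087
```

View pics/top0.png

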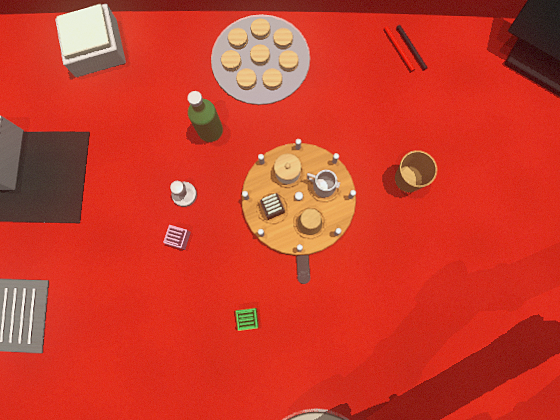

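View pics/side0.png

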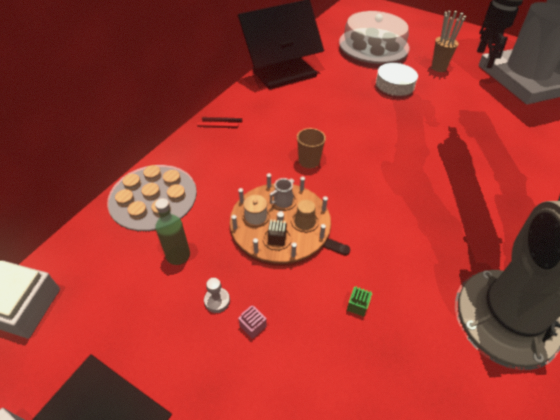

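The top view shows the tray around (row 198, col 299), the tongue at (266, 303), the jug at (184, 325) and the cups at (220, 310), nearly at the front. The green and pink look-alikes stand on the counter. Next I'll measure the axis, the tongue direction and the peg and ring phases.

```bash
cat > meas.py <<'E'
from h import *
from scipy.optimize import least_squares
def meas(name,verbose=True):
    p=manip.read_camera(name)
    r,c=np.nonzero(p['z_map']>0);P=pts(p,r,c)
    return p,r,c,P
def tray(p,c0=(0.562,0.036)):
    r,c=np.nonzero(p['z_map']>0);P=pts(p,r,c)
    img=p['image'][r,c].astype(int)
    d=np.hypot(P[:,0]-c0[0],P[:,1]-c0[1])
    sel=(d<0.16)&(P[:,2]>0.018)&(P[:,2]<0.034)&(img[:,1]>50)
    # boundary: mask contour
    m=np.zeros(p['z_map'].shape,np.uint8);m[r[sel],c[sel]]=255
    m=cv2.morphologyEx(m,cv2.MORPH_CLOSE,np.ones((7,7)))
    ct=max(cv2.findContours(m,cv2.RETR_EXTERNAL,cv2.CHAIN_APPROX_NONE)[0],key=cv2.contourArea)
    ct=cv2.convexHull(ct).reshape(-1,2)
    E=ray_at(p,ct[:,1],ct[:,0],0.026)
    f=least_squares(lambda x:np.hypot(E[:,0]-x[0],E[:,1]-x[1])-x[2],[*c0,0.127],loss='soft_l1',f_scale=0.002)
    return f.x,np.median(P[sel,2]),P,r,c
def pegs(p,cx,cy,P,r,c):
    d=np.hypot(P[:,0]-cx,P[:,1]-cy)
    s=(d>0.1)&(d<0.13)&(P[:,2]>0.055)&(P[:,2]<0.082)
    m=np.zeros(p['z_map'].shape,np.uint8);m[r[s],c[s]]=1
    n,l,st,ce=cv2.connectedComponentsWithStats(m)
    out=[]
    for i in range(1,n):
        if st[i,4]<4: continue
        rr,cc=np.nonzero(l==i); Q=pts(p,rr,cc); t=Q[Q[:,2]>Q[:,2].max()-0.006]
        out.append((t.mean(0),len(t)))
    return out
E
python3 - <<'E'
from meas import *
for n in('top','side'):
    p=manip.read_camera(n)
    x,h,P,r,c=tray(p);print(n,x.round(4),'z',h.round(4))
    ps=pegs(p,x[0],x[1],P,r,c)
    A=np.array([q[0] for q in ps]);
    a=np.degrees(np.arctan2(A[:,1]-x[1],A[:,0]-x[0]))
    for q,t in zip(ps,a):print(q[0].round(4),q[1],t.round(1),np.hypot(*(q[0][:2]-x[:2])).round(4))
    f=least_squares(lambda v:np.r_[[ (A[:,0]-v[0]-.115*np.cos(np.radians(np.round((a-v[2])/45)*45+v[2]))),(A[:,1]-v[1]-.115*np.sin(np.radians(np.round((a-v[2])/45)*45+v[2])))]].ravel(),[x[0],x[1],np.median(a%45)],loss='soft_l1',f_scale=0.002)
    print('pegfit',f.x.round(4),f.fun.std())
    for t in ('jug_center','jar_center','caddy_center','cups_center'):
        for s in manip.silhouettes(p,t)[:3]:
            rr,cc=np.nonzero(s['pixels']);Q=pts(p,rr,cc);Q=Q[(Q[:,2]>.035)&(Q[:,2]<.1)]
            if len(Q)==0: continue
            top=Q[Q[:,2]>np.percentile(Q[:,2],95)-.012]
            mid=(top[:,:2].min(0)+top[:,:2].max(0))/2
            v=mid-x[:2]
            print(t,s['conf'],mid.round(4),len(top),'r',np.hypot(*v).round(3),'ang',np.degrees(np.arctan2(v[1],v[0])).round(1))
    s=manip.silhouettes(p,'base')[0];rr,cc=np.nonzero(s['pixels']);Q=ray_at(p,rr,cc,.008)
    d=np.hypot(*(Q[:,:2]-x[:2]).T);Q=Q[(d>.13)&(d<.2)]
    mu=Q[:,:2].mean(0);w=np.linalg.svd(Q[:,:2]-mu)[2][0] if len(Q)<3000 else 0
    v=mu-x[:2];print('tongue',mu,'ang',np.degrees(np.arctan2(v[1],v[0])),'pca',np.degrees(np.arctan2(w[1],w[0])),d.max())
    # dark pixels directly
    img=p['image'][r,c].astype(int);Qa=ray_at(p,r,c,.008)
    d=np.hypot(Qa[:,0]-x[0],Qa[:,1]-x[1]);sel=(img.max(1)<90)&(d>.135)&(d<.2)&(Qa[:,0]<x[0]-.1)
    mu=Qa[sel,:2].mean(0);v=mu-x[:2];print('dark',sel.sum(),np.degrees(np.arctan2(v[1],v[0])),d[sel].max())
    cv2.imwrite(f'pics/{n}_zoom.png',cv2.resize(p['image'][130:300,210:380,::-1],None,fx=3.5,fy=3.5,interpolation=cv2.INTER_CUBIC))
E
```

```text
top [0.5708 0.0442 0.1258] z 0.0256
[0.686  0.0477 0.0704] 22 1.8 0.1152
[ 0.6549 -0.034   0.0706] 22 -42.9 0.1148
[0.6504 0.1272 0.0697] 17 46.2 0.115
[0.5684 0.1587 0.0696] 15 91.2 0.1146
[ 0.5743 -0.07    0.0706] 20 -88.3 0.1142
[0.4887 0.1236 0.0707] 18 136.0 0.1143
[ 0.4929 -0.0378  0.0704] 18 -133.6 0.1131
[0.4568 0.0418 0.0701] 23 -178.8 0.114
pegfit [0.5715 0.0447 1.4605] 0.0004984795168264472
jug_center 0.71 [0.6271 0.0695] 543 r 0.062 ang 24.3
jug_center 0.66 [ 0.5959 -0.0049] 162 r 0.055 ang -63.0
jar_center 0.61 [0.6284 0.0695] 550 r 0.063 ang 23.8
jar_center 0.3 [ 0.624  -0.2081] 275 r 0.258 ang -78.1
caddy_center 0.58 [0.3077 0.1482] 140 r 0.283 ang 158.4
caddy_center 0.57 [0.4778 0.3105] 144 r 0.282 ang 109.3
cups_center 0.68 [0.514  0.0195] 336 r 0.062 ang -156.6
tongue [0.4123473  0.03230797] ang -175.72683855857784 pca -175.69257309804834 0.1901429969307182<stdin>:26: RuntimeWarning: Mean of empty slice.
  ret = um.true_divide(
Traceback (most recent call last):
ValueError: zero-size array to reduction operation maximum which has no identity
```

```bash
python3 -c "
from workcell import manip
print(manip.observe()['time_s'])"
```

```text
1.4
```

```bash
cat > plan.py <<'E'
import sys
from h import *
from scipy.spatial.transform import Rotation as Ro
C=np.array([0.5713,0.0445])
def rows_to(pos,yaw,target,tyaw,n):
    """straight line, n rows; returns rows rounded, and end pose"""
    R=Ro.from_euler('xyz',[np.pi,0,np.radians(yaw)]);p=np.array(pos,float);out=[]
    for i in range(n):
        want=p+(np.array(target)-p)/(n-i)
        o=np.round(R.inv().apply(want-p)/.05,2)
        cy=R.as_euler('xyz',degrees=True)[2];a=round(-((tyaw-cy+180)%360-180)/(n-i)/10,2)
        out.append((o.tolist(),a)); p=p+R.apply(o*.05); R=R*Ro.from_rotvec([0,0,np.radians(a*10)])
    return out,p,R.as_euler('xyz',degrees=True)[2]
def state():
    s=manip.observe();print('t',round(s['time_s'],2),'pos',s['position'].round(4),'rot',np.degrees(s['tcp_rot']).round(2),'F',s['force'].round(2),'gap',round(s['finger_gap'],4),'q',s['qpos'].round(2));return s
E
python3 - <<'E'
from meas import *
p=manip.read_camera('side')
x,h,P,r,c=tray(p,(0.571,0.044));print(x.round(4),'z',h.round(4))
ps=pegs(p,*x[:2],P,r,c);A=np.array([q[0] for q in ps]);print(A.round(4))
from scipy.optimize import least_squares
a=np.degrees(np.arctan2(A[:,1]-x[1],A[:,0]-x[0]))
def f(v):
    k=np.round((a-v[2])/45)*45+v[2];k=np.radians(k);return np.r_[A[:,0]-v[0]-.115*np.cos(k),A[:,1]-v[1]-.115*np.sin(k)]
s=least_squares(f,[x[0],x[1],1.4],loss='soft_l1',f_scale=.002);print(s.x)
s=manip.silhouettes(p,'base')[0];rr,cc=np.nonzero(s['pixels']);Q=ray_at(p,rr,cc,.008)[:,:2]
d=np.hypot(*(Q-[.5713,.0445]).T);print(len(Q),d.max());Q=Q[(d>.14)&(d<.2)];v=Q.mean(0)-[.5713,.0445];print('tongue',np.degrees(np.arctan2(v[1],v[0])))
q=cv2.resize(p['image'][150:290,200:370,::-1],None,fx=4,fy=4,interpolation=cv2.INTER_CUBIC);cv2.imwrite('pics/side_zoom.png',q)
from plan import *
st=state()
rows,pe,ye=rows_to(st['position'],25.3,[.667,-.018,.16],147,16)
for r_ in rows: print(r_)
print(pe,ye)
E
```

```text
[0.5726 0.045  0.1259] z 0.028
[[ 0.6562 -0.0345  0.0708]
 [ 0.5769 -0.0695  0.0718]
 [ 0.686   0.0473  0.0717]
 [ 0.4946 -0.0371  0.072 ]
 [ 0.6503  0.1278  0.0712]
 [ 0.4588  0.0422  0.0733]
 [ 0.5691  0.1581  0.0732]
 [ 0.4913  0.1233  0.0725]]
[0.57294366 0.04466494 1.55286547]
254 0.18507879691968154
tongue -175.27444381304923
t 1.5 pos [ 0.2886 -0.6102  0.2138] rot [180.    -0.    25.31] F [-0.44 -0.45  1.  ] gap 0.0852 q [ 1.02  0.48  0.02  1.56 -0.01  1.11 -0.08]
([0.74, -0.47, 0.07], np.float64(-0.76))
([0.8, -0.36, 0.07], np.float64(-0.76))
([0.84, -0.26, 0.07], np.float64(-0.76))
([0.87, -0.14, 0.07], np.float64(-0.76))
([0.88, -0.03, 0.07], np.float64(-0.76))
([0.87, 0.09, 0.07], np.float64(-0.76))
([0.85, 0.21, 0.07], np.float64(-0.76))
([0.82, 0.32, 0.07], np.float64(-0.76))
([0.77, 0.42, 0.06], np.float64(-0.76))
([0.71, 0.52, 0.07], np.float64(-0.76))
([0.63, 0.61, 0.06], np.float64(-0.76))
([0.55, 0.69, 0.07], np.float64(-0.76))
([0.45, 0.75, 0.06], np.float64(-0.76))
([0.35, 0.81, 0.07], np.float64(-0.76))
([0.24, 0.84, 0.06], np.float64(-0.77))
([0.12, 0.87, 0.07], np.float64(-0.76))
[ 0.66705089 -0.01828848  0.15980982] 147.00000000000003
```

```bash
sleep 1
```

```text
(no output)
```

View pics/side_zoom.png

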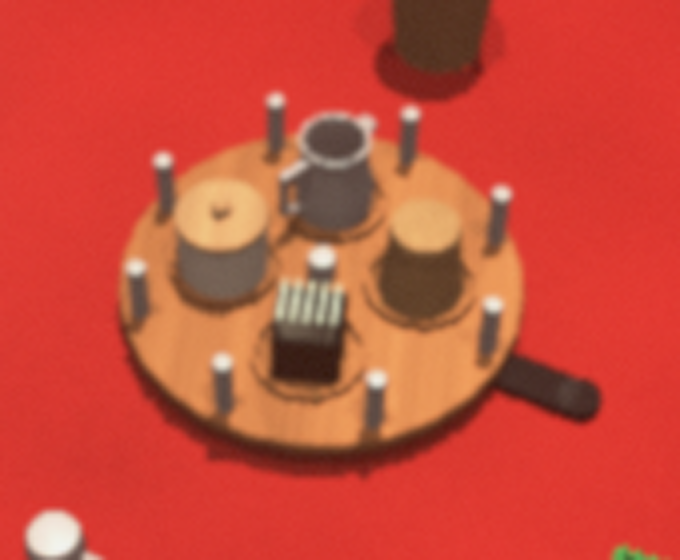

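Both cameras agree: the axis is near (0.572, 0.0446), the pegs are at 1.5° + 45k, the jug is at −66° and the tongue at about −175.6°. That calls for roughly 109.6° clockwise. I'll shut the fingers and come in high.

Emit:
arm_command:
  commands:
    - {"offset":[0.74,-0.47,0],"angular":[0,0,-0.76]}
    - {"offset":[0.8,-0.36,0],"angular":[0,0,-0.76]}
    - {"offset":[0.84,-0.26,0],"angular":[0,0,-0.76]}
    - {"offset":[0.87,-0.14,0],"angular":[0,0,-0.76]}
    - {"offset":[0.88,-0.03,0],"angular":[0,0,-0.76]}
    - {"offset":[0.87,0.09,0],"angular":[0,0,-0.76]}
    - {"offset":[0.85,0.21,0],"angular":[0,0,-0.76]}
    - {"offset":[0.82,0.32,0],"angular":[0,0,-0.76]}
  fingers: 1

```text
time_s: 2.5
position: [0.4786, -0.3132, 0.2141]
tcp_rot: [3.141, 0.0, 1.507]
force: [0.2, 0.4, 0.5]
finger_gap: 0.0001
```

Run:
```python
from plan import *
st=state()
th=-20;t=np.radians(th)
tg=[.572+.115*np.cos(t),.0446+.115*np.sin(t),.15]
rows,pe,ye=rows_to(st['position'],np.degrees(st['tcp_rot'][2]),tg,180+th,16)
for r_ in rows: print(r_)
print(tg,pe,ye,manip.tips_ahead)
```

```text
t 2.5 pos [ 0.4786 -0.3132  0.2141] rot [1.7997e+02 2.0000e-02 8.6350e+01] F [0.25 0.38 0.5 ] gap 0.0001 q [ 0.72  0.33 -0.31  1.79  0.12  1.04  0.3 ]
([0.41, 0.23, 0.08], np.float64(-0.46))
([0.39, 0.26, 0.08], np.float64(-0.46))
([0.37, 0.29, 0.08], np.float64(-0.46))
([0.35, 0.32, 0.08], np.float64(-0.46))
([0.32, 0.34, 0.08], np.float64(-0.46))
([0.29, 0.37, 0.08], np.float64(-0.46))
([0.26, 0.39, 0.08], np.float64(-0.46))
([0.23, 0.41, 0.08], np.float64(-0.46))
([0.2, 0.43, 0.08], np.float64(-0.46))
([0.16, 0.44, 0.08], np.float64(-0.46))
([0.13, 0.46, 0.08], np.float64(-0.46))
([0.09, 0.46, 0.08], np.float64(-0.46))
([0.05, 0.47, 0.08], np.float64(-0.46))
([0.01, 0.47, 0.08], np.float64(-0.46))
([-0.02, 0.47, 0.08], np.float64(-0.46))
([-0.07, 0.47, 0.08], np.float64(-0.47))
[np.float64(0.6800646513903794), np.float64(0.005267683517548097), 0.15] [0.68018223 0.00514602 0.15007068] 160.04743556067305 0.014
```

Emit:
arm_command:
  commands:
    - {"offset":[0.41,0.23,0.08],"angular":[0,0,-0.46]}
    - {"offset":[0.39,0.26,0.08],"angular":[0,0,-0.46]}
    - {"offset":[0.37,0.29,0.08],"angular":[0,0,-0.46]}
    - {"offset":[0.35,0.32,0.08],"angular":[0,0,-0.46]}
    - {"offset":[0.32,0.34,0.08],"angular":[0,0,-0.46]}
    - {"offset":[0.29,0.37,0.08],"angular":[0,0,-0.46]}
    - {"offset":[0.26,0.39,0.08],"angular":[0,0,-0.46]}
    - {"offset":[0.23,0.41,0.08],"angular":[0,0,-0.46]}

```text
time_s: 3.5
position: [0.5803, -0.1548, 0.1815]
tcp_rot: [3.142, 0.0, 2.151]
force: [-0.0, 0.4, 0.2]
finger_gap: -0.0002
```

Emit:
arm_command:
  commands:
    - {"offset":[0.2,0.43,0.08],"angular":[0,0,-0.46]}
    - {"offset":[0.16,0.44,0.08],"angular":[0,0,-0.46]}
    - {"offset":[0.13,0.46,0.08],"angular":[0,0,-0.46]}
    - {"offset":[0.09,0.46,0.08],"angular":[0,0,-0.46]}
    - {"offset":[0.05,0.47,0.08],"angular":[0,0,-0.46]}
    - {"offset":[0.01,0.47,0.08],"angular":[0,0,-0.46]}
    - {"offset":[-0.02,0.47,0.08],"angular":[0,0,-0.46]}
    - {"offset":[-0.07,0.47,0.08],"angular":[0,0,-0.47]}

```text
time_s: 4.5
position: [0.6816, 0.0046, 0.1495]
tcp_rot: [3.142, 0.0, 2.794]
force: [-0.1, 0.5, -0.0]
finger_gap: -0.0004
```

Run:
```python
from plan import *
st=state()
p=manip.read_camera('side');save(p,'side1.png')
r,c=np.nonzero(p['z_map']>0);P=pts(p,r,c);q=st['position']
s=(np.hypot(P[:,0]-q[0],P[:,1]-q[1])<.05)&(P[:,2]>.09)&(P[:,2]<.3)
Q=P[s]
for z in np.arange(.13,.26,.01):
    k=(Q[:,2]>z)&(Q[:,2]<=z+.01)
    if k.sum()>2: print(z.round(2),k.sum(),Q[k].min(0).round(3),Q[k].max(0).round(3))
print(Q[:,2].min())
```

```text
t 4.5 pos [0.6816 0.0046 0.1495] rot [180.     0.   160.11] F [-0.12  0.48 -0.02] gap -0.0004 q [ 0.32  0.62 -0.61  1.56  0.39  1.08  0.83]
0.17 26 [ 0.669 -0.007  0.171] [0.69  0.017 0.18 ]
0.18 38 [ 0.668 -0.005  0.18 ] [0.693 0.021 0.19 ]
0.19 45 [ 0.668 -0.007  0.19 ] [0.691 0.02  0.2  ]
0.2 30 [ 0.667 -0.005  0.201] [0.681 0.02  0.21 ]
0.21 60 [ 0.659 -0.021  0.21 ] [0.689 0.038 0.22 ]
0.22 120 [ 0.657 -0.035  0.22 ] [0.699 0.044 0.23 ]
0.23 108 [ 0.655 -0.035  0.23 ] [0.699 0.053 0.24 ]
0.24 104 [ 0.653 -0.038  0.24 ] [0.688 0.053 0.25 ]
0.25 115 [ 0.654 -0.04   0.25 ] [0.697 0.054 0.26 ]
0.16884660557540632
```

View pics/side1.png

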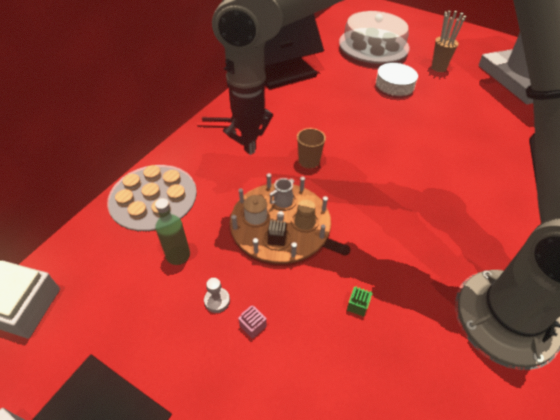

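The side view shows the shut fingers' tip near (152, 250), just beyond the tray's far edge. The depth map puts the lowest finger point at 0.169 m against an expected 0.136 m, so I'm checking that before descending.

Run:
```python
from plan import *
st=state();q=st['position']
p=manip.read_camera('side')
print(proj(p,[[q[0],q[1],z] for z in (.136,.15,.17,.19)]).round(1))
for r in range(136,160,2): print(r,[f"{p['z_map'][r,c]:.3f}" for c in range(244,260,2)], p['image'][r,251])
z=cv2.resize(p['image'][90:230,200:340,::-1],None,fx=4,fy=4,interpolation=cv2.INTER_CUBIC);cv2.imwrite('pics/tipz.png',z)
```

```text
t 4.55 pos [0.6824 0.0086 0.149 ] rot [ 1.7982e+02 -2.0000e-02  1.6049e+02] F [0.41 3.16 0.42] gap -0.0002 q [ 0.31  0.63 -0.62  1.56  0.39  1.08  0.83]
[[249.6 163.2]
 [249.4 158.9]
 [249.  152.7]
 [248.6 146.2]]
136 ['0.922', '0.914', '0.918', '0.920', '0.932', '0.938', '0.943', '0.953'] [55 22 20]
138 ['0.935', '0.921', '0.928', '0.934', '0.936', '0.944', '0.949', '1.276'] [56 22 22]
140 ['0.932', '0.929', '0.932', '0.938', '0.941', '0.943', '1.269', '1.266'] [58 25 25]
142 ['0.936', '0.931', '0.938', '0.941', '0.953', '0.960', '1.265', '1.261'] [72 50 45]
144 ['0.940', '0.943', '0.939', '0.950', '0.949', '0.961', '1.257', '1.255'] [76 53 47]
146 ['0.955', '0.949', '0.952', '0.954', '0.956', '0.965', '1.252', '1.254'] [75 50 47]
148 ['0.958', '0.952', '0.956', '0.955', '0.958', '0.967', '1.245', '1.246'] [77 53 48]
150 ['0.968', '0.958', '0.961', '0.960', '0.964', '0.977', '1.240', '1.238'] [76 51 46]
152 ['0.975', '0.963', '0.967', '0.963', '0.967', '1.232', '1.235', '1.236'] [77 51 47]
154 ['1.228', '0.970', '0.971', '0.970', '0.975', '1.228', '1.225', '1.226'] [151  56  49]
156 ['1.218', '1.220', '1.220', '1.218', '1.219', '1.222', '1.226', '1.221'] [222  57  51]
158 ['1.215', '1.219', '1.215', '1.220', '1.219', '1.215', '1.216', '1.215'] [219  54  48]
```

View pics/tipz.png

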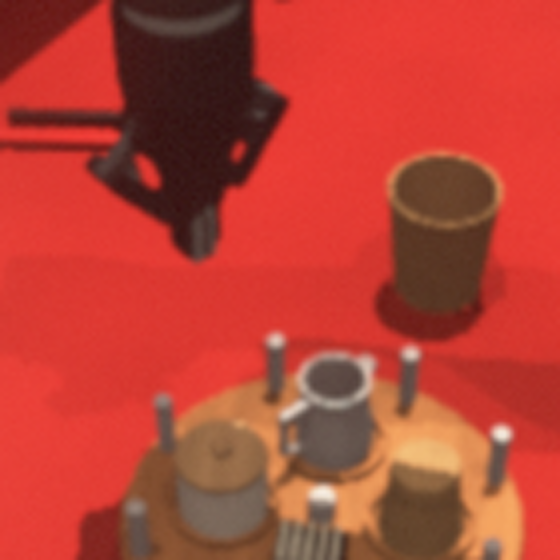

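Emit:
arm_command:
  commands:
    - {"offset":[0,0,0.2],"angular":[0,0,0]}
    - {"offset":[0,0,0.3],"angular":[0,0,0]}
    - {"offset":[0,0,0.3],"angular":[0,0,0]}
    - {"offset":[0,0,0.2],"angular":[0,0,0]}
    - {"offset":[0,0,0],"angular":[0,0,0]}
    - {"offset":[0,0,0],"angular":[0,0,0]}
    - {"offset":[0,0,0],"angular":[0,0,0]}
    - {"offset":[0,0,0],"angular":[0,0,0]}

```text
time_s: 5.6
position: [0.6811, 0.0033, 0.1003]
tcp_rot: [3.141, 0.001, 2.789]
force: [0.2, 0.1, 0.1]
finger_gap: -0.0001
```

Run:
```python
from plan import *
st=state();q=st['position']
p=manip.read_camera('side')
print(proj(p,[[q[0],q[1],z] for z in (q[2]-.014,q[2],q[2]+.014,q[2]+.028)]).round(1))
for r in range(164,184,2): print(r,[f"{p['z_map'][r,c]:.3f}" for c in range(240,264,2)], p['image'][r,250])
z=cv2.resize(p['image'][110:250,200:340,::-1],None,fx=4,fy=4,interpolation=cv2.INTER_CUBIC);cv2.imwrite('pics/tipz2.png',z)
p=manip.read_camera('top');save(p,'top2.png')
r,c=np.nonzero(p['z_map']>0);P=pts(p,r,c)
s=(np.hypot(P[:,0]-q[0],P[:,1]-q[1])<.1)&(P[:,2]>.09)&(P[:,2]<.25);Q=P[s];print(len(Q),Q.min(0),Q.max(0),np.median(Q,0))
```

```text
t 5.6 pos [0.6811 0.0033 0.1003] rot [1.7998e+02 4.0000e-02 1.5981e+02] F [0.2  0.08 0.07] gap -0.0001 q [ 0.3   0.67 -0.59  1.6   0.43  1.    0.8 ]
[[252.1 176.6]
 [251.9 172.6]
 [251.7 168.5]
 [251.4 164.4]]
164 ['1.197', '1.197', '1.193', '1.007', '0.996', '0.999', '0.996', '1.003', '1.006', '1.201', '1.203', '1.200'] [65 40 35]
166 ['1.195', '1.193', '1.197', '1.194', '1.000', '1.005', '1.004', '1.006', '1.014', '1.200', '1.187', '1.194'] [68 41 37]
168 ['1.187', '1.188', '1.191', '1.186', '1.186', '1.009', '1.010', '1.013', '1.191', '1.192', '1.190', '1.195'] [127  53  47]
170 ['1.185', '1.188', '1.186', '1.187', '1.184', '1.185', '1.181', '1.187', '1.184', '1.186', '1.185', '1.182'] [208  58  51]
172 ['1.177', '1.181', '1.177', '1.180', '1.178', '1.178', '1.175', '1.180', '1.180', '1.182', '1.179', '1.180'] [221  57  49]
174 ['1.172', '1.172', '1.173', '1.173', '1.172', '1.176', '1.172', '1.174', '1.174', '1.176', '1.172', '1.176'] [220  57  49]
176 ['1.164', '1.169', '1.165', '1.164', '1.167', '1.169', '1.168', '1.171', '1.167', '1.171', '1.172', '1.172'] [219  55  48]
178 ['1.158', '1.160', '1.164', '1.164', '1.161', '1.164', '1.162', '1.166', '1.165', '1.164', '1.163', '1.164'] [220  58  50]
180 ['1.158', '1.157', '1.162', '1.157', '1.159', '1.159', '1.162', '0.000', '1.158', '1.161', '1.157', '1.158'] [219  56  49]
182 ['1.154', '1.156', '1.154', '1.154', '1.154', '1.151', '1.156', '1.155', '1.154', '1.154', '1.153', '1.153'] [220  56  49]
577 [ 0.61800544 -0.0483864   0.09082045] [0.71069527 0.06534599 0.24996577] [0.66912897 0.01150391 0.19388972]
```

View pics/tipz2.png

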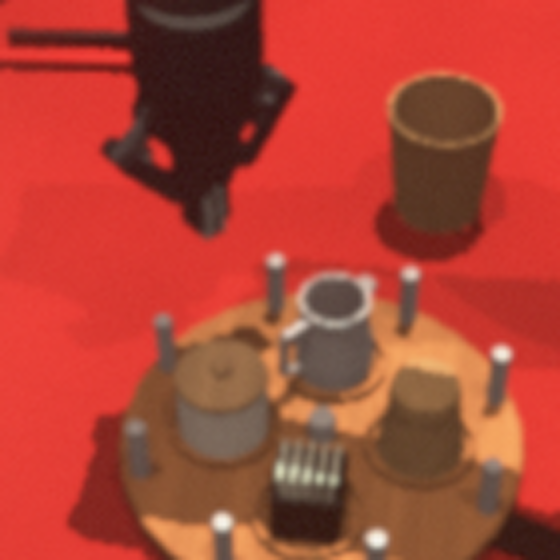

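View pics/top2.png

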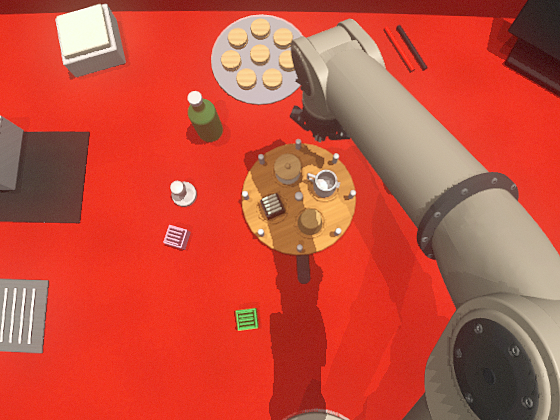

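Run:
```python
from plan import *
st=state();q=st['position']
p=manip.read_camera('side')
Rm=R_of(p['attitude'])
for z in (.086,.1,.114,.128): print(z,-((np.array([q[0],q[1],z])-p['position'])@Rm)[2])
r,c=np.nonzero(p['z_map']>0);P=pts(p,r,c)
s=(np.hypot(P[:,0]-q[0],P[:,1]-q[1])<.06)&(P[:,2]>.08)&(P[:,2]<.3);Q=P[s];
for z in np.arange(.09,.22,.008):
    k=(Q[:,2]>z)&(Q[:,2]<=z+.008)
    if k.sum()>2: print(z.round(3),k.sum(),Q[k].min(0).round(3),Q[k].max(0).round(3),np.median(Q[k],0).round(3))
pt=manip.read_camera('top')
print(proj(pt,[[q[0],q[1],z] for z in (.086,.114,.2,.25)]))
z=cv2.resize(pt['image'][80:220,250:390,::-1],None,fx=4,fy=4,interpolation=cv2.INTER_CUBIC);cv2.imwrite('pics/topz2.png',z)
z=cv2.resize(p['image'][20:200,190:310,::-1],None,fx=3.3,fy=3.3,interpolation=cv2.INTER_CUBIC);z=cv2.convertScaleAbs(z,alpha=2.2);cv2.imwrite('pics/tipz3.png',z)
```

```text
t 5.7 pos [0.6809 0.0032 0.1001] rot [1.7999e+02 3.0000e-02 1.5981e+02] F [-0.32  0.71  0.21] gap -0.0004 q [ 0.3   0.67 -0.59  1.6   0.43  1.    0.8 ]
0.086 1.0470841648095937
0.1 1.0364037555996939
0.114 1.0257233463897941
0.128 1.0150429371798944
0.122 17 [ 0.668 -0.006  0.122] [0.69  0.014 0.13 ] [0.672 0.009 0.128]
0.13 27 [ 0.667 -0.006  0.13 ] [0.689 0.02  0.138] [0.676 0.014 0.134]
0.138 33 [ 0.667 -0.007  0.138] [0.689 0.018 0.146] [0.673 0.012 0.141]
0.146 26 [ 0.668 -0.006  0.146] [0.688 0.019 0.153] [0.672 0.012 0.149]
0.154 21 [ 0.665 -0.003  0.154] [0.681 0.02  0.162] [0.672 0.009 0.158]
0.162 49 [ 0.66  -0.023  0.163] [0.684 0.037 0.17 ] [0.671 0.004 0.167]
0.17 86 [ 0.657 -0.036  0.17 ] [0.698 0.043 0.178] [0.675 0.015 0.174]
0.178 65 [ 0.655 -0.036  0.178] [0.696 0.047 0.186] [0.671 0.003 0.182]
0.186 86 [ 0.652 -0.042  0.186] [0.688 0.056 0.194] [0.667 0.002 0.19 ]
0.194 85 [ 0.65  -0.048  0.194] [0.689 0.06  0.202] [0.667 0.004 0.198]
0.202 113 [ 0.648 -0.046  0.202] [0.694 0.062 0.21 ] [0.668 0.007 0.206]
0.21 135 [ 0.648 -0.055  0.21 ] [0.711 0.061 0.218] [0.67  0.025 0.214]
0.218 108 [ 0.655 -0.038  0.218] [0.701 0.05  0.226] [0.671 0.022 0.222]
[[318.37266497 141.02798573]
 [319.09053674 136.70507575]
 [321.56219036 121.81065661]
 [323.21773045 111.82501921]]
```

View pics/topz2.png

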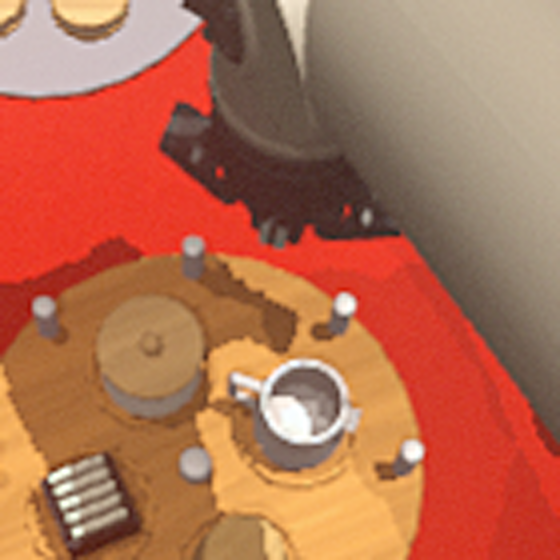

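View pics/tipz3.png

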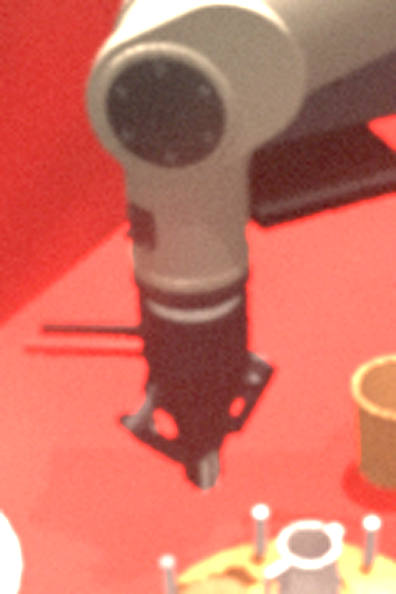

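Measured against both cameras, the shut tip sits about 16 mm above the reported TCP height, whereas tips_ahead puts it 14 mm below. I'll descend in steps and check against the pegs.

Emit:
arm_command:
  commands:
    - {"offset":[0,0,0.1],"angular":[0,0,0]}
    - {"offset":[0,0,0.2],"angular":[0,0,0]}
    - {"offset":[0,0,0.2],"angular":[0,0,0]}
    - {"offset":[0,0,0.1],"angular":[0,0,0]}
    - {"offset":[0,0,0],"angular":[0,0,0]}
    - {"offset":[0,0,0],"angular":[0,0,0]}
    - {"offset":[0,0,0],"angular":[0,0,0]}
    - {"offset":[0,0,0],"angular":[0,0,0]}

```text
time_s: 6.8
position: [0.681, 0.0032, 0.0701]
tcp_rot: [3.141, 0.0, 2.789]
force: [0.1, 0.2, -1.0]
finger_gap: 0.0001
```

```bash
cat > tip.py <<'E'
from plan import *
def tip(n):
    st=state();q=st['position']
    p=manip.read_camera('side')
    r,c=np.nonzero(p['z_map']>0);P=pts(p,r,c)
    zlo=.045
    s=(np.hypot(P[:,0]-q[0],P[:,1]-q[1])<.03)&(P[:,2]>zlo)&(P[:,2]<.3);Q=P[s]
    for z in np.arange(.04,.17,.008):
        k=(Q[:,2]>z)&(Q[:,2]<=z+.008)
        if k.sum()>2: print(z.round(3),k.sum(),Q[k].min(0).round(3),Q[k].max(0).round(3),np.median(Q[k],0).round(3))
    print('proj tcp+16,+0,-14',proj(p,[[q[0],q[1],q[2]+d] for d in(.016,0,-.014)]).round(1).tolist())
    z=cv2.resize(p['image'][110:250,210:350,::-1],None,fx=4,fy=4,interpolation=cv2.INTER_CUBIC);cv2.imwrite(f'pics/{n}.png',cv2.convertScaleAbs(z,alpha=1.5))
    return st,p
E
python3 -c "
from tip import *
tip('d3')"
```

```text
t 6.8 pos [0.681  0.0032 0.0701] rot [1.7999e+02 3.0000e-02 1.5981e+02] F [ 0.14  0.22 -0.95] gap 0.0001 q [ 0.29  0.71 -0.58  1.62  0.45  0.95  0.78]
0.088 7 [0.669 0.003 0.092] [0.679 0.015 0.096] [0.673 0.012 0.093]
0.096 26 [ 0.669 -0.007  0.096] [0.689 0.019 0.104] [0.672 0.012 0.101]
0.104 24 [ 0.669 -0.005  0.105] [0.693 0.018 0.112] [0.674 0.013 0.108]
0.112 28 [ 0.667 -0.004  0.112] [0.688 0.02  0.119] [0.674 0.011 0.115]
0.12 22 [ 0.668 -0.003  0.12 ] [0.682 0.02  0.128] [0.673 0.011 0.124]
0.128 22 [ 0.661 -0.014  0.128] [0.679 0.022 0.136] [0.67  0.004 0.133]
0.136 63 [ 0.66  -0.017  0.136] [0.694 0.032 0.144] [0.673 0.012 0.141]
0.144 44 [ 0.66  -0.023  0.144] [0.698 0.031 0.152] [0.672 0.014 0.146]
0.152 35 [ 0.66  -0.006  0.153] [0.692 0.026 0.16 ] [0.669 0.013 0.156]
0.16 31 [ 0.66  -0.006  0.161] [0.679 0.026 0.168] [0.668 0.015 0.163]
0.168 42 [ 0.659 -0.008  0.168] [0.683 0.032 0.176] [0.669 0.011 0.172]
proj tcp+16,+0,-14 [[252.2, 176.6], [252.4, 181.1], [252.6, 184.9]]
```

View pics/d3.png

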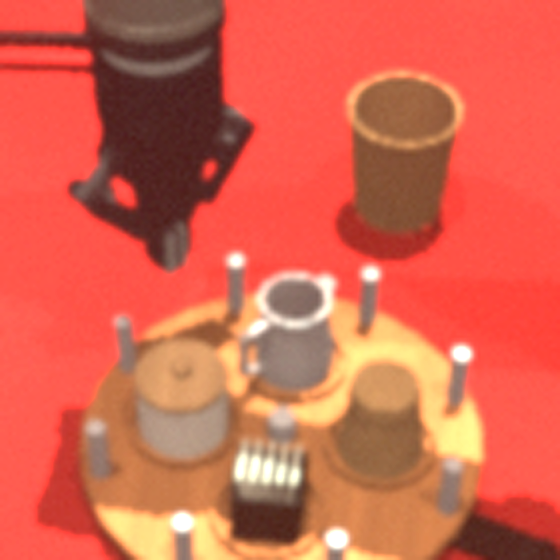

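Emit:
arm_command:
  commands:
    - {"offset":[0,0,0.1],"angular":[0,0,0]}
    - {"offset":[0,0,0.15],"angular":[0,0,0]}
    - {"offset":[0,0,0.15],"angular":[0,0,0]}
    - {"offset":[0,0,0.1],"angular":[0,0,0]}
    - {"offset":[0,0,0],"angular":[0,0,0]}
    - {"offset":[0,0,0],"angular":[0,0,0]}
    - {"offset":[0,0,0],"angular":[0,0,0]}
    - {"offset":[0,0,0],"angular":[0,0,0]}

```text
time_s: 7.85
position: [0.681, 0.0032, 0.0451]
tcp_rot: [3.141, 0.0, 2.789]
force: [-1.2, 0.2, 0.2]
finger_gap: 0.0003
```

```bash
python3 -c "
from tip import *
tip('d4')"
```

```text
t 7.85 pos [0.681  0.0032 0.0451] rot [1.7999e+02 2.0000e-02 1.5981e+02] F [-1.24  0.23  0.15] gap 0.0003 q [ 0.28  0.73 -0.56  1.63  0.47  0.91  0.77]
0.064 7 [0.669 0.001 0.066] [0.677 0.015 0.071] [0.672 0.008 0.069]
0.072 28 [ 0.667 -0.007  0.072] [0.691 0.018 0.08 ] [0.673 0.011 0.076]
0.08 29 [ 0.669 -0.008  0.08 ] [0.69  0.019 0.087] [0.672 0.011 0.083]
0.088 26 [ 0.667 -0.007  0.088] [0.69  0.018 0.096] [0.674 0.011 0.092]
0.096 18 [ 0.668 -0.007  0.096] [0.68  0.019 0.104] [0.672 0.009 0.101]
0.104 29 [ 0.66  -0.016  0.104] [0.68  0.031 0.112] [0.67  0.005 0.109]
0.112 56 [ 0.659 -0.017  0.112] [0.693 0.032 0.12 ] [0.672 0.014 0.116]
0.12 40 [ 0.66 -0.02  0.12] [0.699 0.032 0.127] [0.676 0.016 0.123]
0.128 31 [ 0.659 -0.019  0.128] [0.682 0.023 0.136] [0.667 0.005 0.133]
0.136 37 [ 0.658 -0.008  0.136] [0.68  0.027 0.144] [0.668 0.006 0.14 ]
0.144 41 [ 0.659 -0.007  0.144] [0.682 0.032 0.152] [0.67  0.016 0.148]
0.152 38 [ 0.657 -0.019  0.152] [0.682 0.033 0.16 ] [0.668 0.007 0.156]
0.16 56 [ 0.655 -0.019  0.16 ] [0.681 0.033 0.168] [0.668 0.01  0.164]
0.168 41 [ 0.656 -0.01   0.168] [0.682 0.032 0.176] [0.672 0.021 0.171]
proj tcp+16,+0,-14 [[252.6, 183.5], [252.8, 187.8], [253.0, 191.5]]
```

View pics/d4.png

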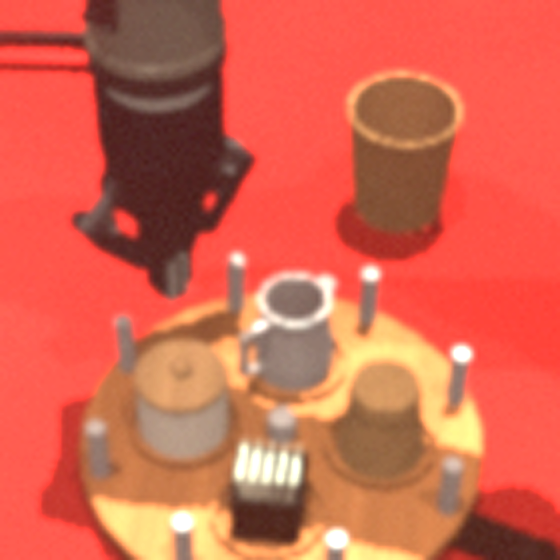

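In this view the tip is at (183, 252), level with the peg tops and clear of the tray. A tip at the nominal height would have shown at row 191, so the camera height (about 0.064 m) holds. I'll go down 9 mm more and begin a slow sweep along the pegs' circle.

Emit:
arm_command:
  commands:
    - {"offset":[0,0,0.06],"angular":[0,0,0]}
    - {"offset":[0,0,0.08],"angular":[0,0,0]}
    - {"offset":[0,0,0.05],"angular":[0,0,0]}
    - {"offset":[0,0,0],"angular":[0,0,0]}
    - {"offset":[0,-0.041,0],"angular":[0,0,0.1]}
    - {"offset":[0.0014,-0.082,0],"angular":[0,0,0.2]}
    - {"offset":[0.0014,-0.082,0],"angular":[0,0,0.2]}
    - {"offset":[0.0014,-0.082,0],"angular":[0,0,0.2]}

```text
time_s: 8.9
position: [0.6749, -0.0104, 0.0354]
tcp_rot: [-3.141, 0.0, 2.664]
force: [-0.4, -0.9, -0.9]
finger_gap: 0.0002
```

```bash
python3 -c "
from tip import *
st,p=tip('d5');v=st['position'][:2]-[.572,.0446];print(np.hypot(*v),np.degrees(np.arctan2(v[1],v[0])))"
```

```text
t 8.9 pos [ 0.6749 -0.0104  0.0354] rot [-1.7999e+02  1.0000e-02  1.5265e+02] F [-0.38 -0.86 -0.92] gap 0.0002 q [ 0.29  0.73 -0.53  1.65  0.45  0.88  0.67]
0.04 3 [ 0.654 -0.031  0.045] [ 0.661 -0.029  0.047] [ 0.656 -0.029  0.046]
0.048 6 [ 0.656 -0.031  0.049] [ 0.661 -0.028  0.054] [ 0.657 -0.029  0.051]
0.056 21 [ 0.653 -0.033  0.056] [0.673 0.003 0.064] [ 0.664 -0.008  0.059]
0.064 30 [ 0.655 -0.031  0.065] [0.686 0.007 0.072] [ 0.666 -0.005  0.068]
0.072 30 [ 0.655 -0.033  0.072] [0.685 0.004 0.08 ] [ 0.668 -0.002  0.075]
0.08 24 [ 0.661 -0.02   0.08 ] [0.684 0.005 0.088] [ 0.667 -0.002  0.083]
0.088 18 [ 0.66  -0.014  0.088] [0.678 0.004 0.096] [ 0.666 -0.004  0.092]
0.096 36 [ 0.652 -0.027  0.096] [0.679 0.019 0.104] [ 0.666 -0.007  0.101]
0.104 71 [ 0.653 -0.034  0.104] [0.694 0.019 0.112] [ 0.67  -0.     0.109]
0.112 31 [ 0.652 -0.031  0.112] [0.696 0.02  0.119] [0.666 0.003 0.115]
0.12 28 [ 0.652 -0.014  0.12 ] [0.675 0.01  0.128] [0.664 0.004 0.124]
0.128 38 [ 0.652 -0.018  0.128] [0.678 0.013 0.136] [ 0.663 -0.007  0.133]
0.136 41 [ 0.651 -0.017  0.136] [0.678 0.018 0.144] [0.665 0.003 0.141]
0.144 42 [ 0.649 -0.03   0.144] [0.677 0.019 0.152] [ 0.663 -0.007  0.149]
0.152 62 [ 0.648 -0.029  0.152] [0.679 0.019 0.16 ] [ 0.662 -0.004  0.156]
0.16 32 [ 0.651 -0.017  0.16 ] [0.68  0.019 0.168] [0.669 0.01  0.162]
0.168 6 [0.673 0.01  0.168] [0.682 0.019 0.173] [0.675 0.017 0.171]
proj tcp+16,+0,-14 [[257.5, 183.8], [257.7, 188.0], [257.9, 191.7]]
0.11672290612791145 -28.129376362957665
```

View pics/d5.png

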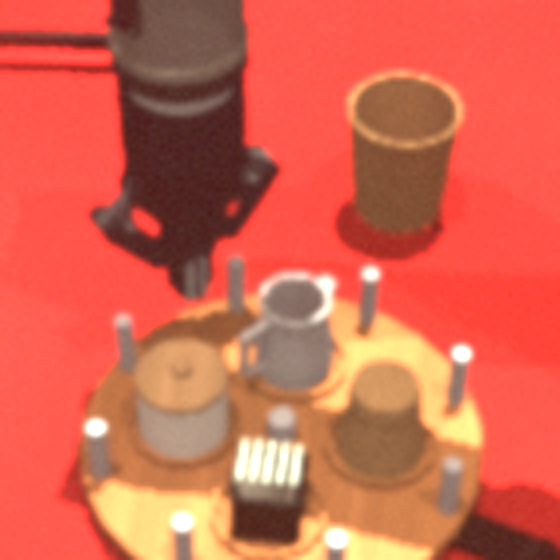

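The tip is at (183, 258), just behind the peg at (181, 269) and overlapping it by about 18 mm in height, with the jug well clear. Continuing gently into contact.

Emit:
arm_command:
  commands:
    - {"offset":[0.001,-0.082,0],"angular":[0,0,0.2]}
    - {"offset":[0.001,-0.061,0],"angular":[0,0,0.15]}
    - {"offset":[0.001,-0.061,0],"angular":[0,0,0.15]}
    - {"offset":[0.001,-0.061,0],"angular":[0,0,0.15]}
    - {"offset":[0.001,-0.061,0],"angular":[0,0,0.15]}
    - {"offset":[0.001,-0.061,0],"angular":[0,0,0.15]}
    - {"offset":[0.001,-0.061,0],"angular":[0,0,0.15]}
    - {"offset":[0.001,-0.082,0],"angular":[0,0,0.2]}

```text
time_s: 9.95
position: [0.6603, -0.0319, 0.0353]
tcp_rot: [3.141, -0.0, 2.438]
force: [-0.3, 0.3, -0.5]
finger_gap: -0.0002
```

```bash
cat > track.py <<'E'
from tip import *
from meas import pegs
from scipy.optimize import least_squares
C0=np.array([.572,.0446])
def phase(p,guess,excl=None,cfree=False):
    r,c=np.nonzero(p['z_map']>0);P=pts(p,r,c)
    A=np.array([q[0] for q in pegs(p,*C0,P,r,c) if q[1]>=8 and q[0][2]<.077])
    if excl is not None and len(A): A=A[np.hypot(*(A[:,:2]-excl[:2]).T)>.022]
    a=np.degrees(np.arctan2(A[:,1]-C0[1],A[:,0]-C0[0]))
    e=(a-guess+22.5)%45-22.5
    print('peg residuals',e.round(1),'rad',np.hypot(*(A[:,:2]-C0).T).round(4))
    return guess+np.median(e)
def shot(n,guess,cam='side'):
    st=state();v=st['position'][:2]-C0;print('tip r',np.hypot(*v).round(4),'ang',np.degrees(np.arctan2(v[1],v[0])).round(2))
    p=manip.read_camera(cam)
    g=phase(p,guess,st['position']);print('peg phase est',g)
    o=(110,210) if cam=='side' else (110,225)
    z=cv2.resize(p['image'][o[0]:o[0]+150,o[1]:o[1]+150,::-1],None,fx=4,fy=4,interpolation=cv2.INTER_CUBIC);cv2.imwrite(f'pics/{n}.png',cv2.convertScaleAbs(z,alpha=1.4))
    return st,p
E
python3 -c "
from track import *
shot('e1',-1.5)"
```

```text
t 9.95 pos [ 0.6603 -0.0319  0.0353] rot [179.99  -0.   139.69] F [-0.25  0.32 -0.55] gap -0.0002 q [ 0.29  0.7  -0.48  1.69  0.41  0.85  0.5 ]
tip r 0.1168 ang -40.91
peg residuals [-3.6 -3.7 -3.6 -4.2 -4.3 -4.4 -4.9] rad [0.1133 0.1135 0.1135 0.1146 0.1124 0.1133 0.113 ]
peg phase est -5.6745874809034405
```

View pics/e1.png

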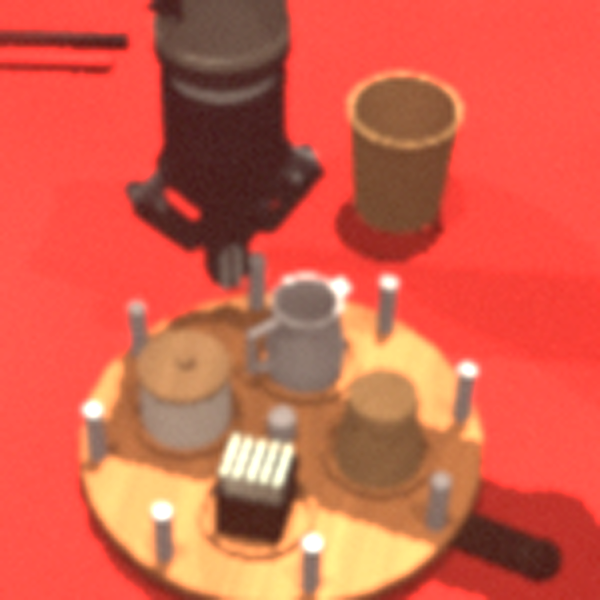

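Contact made: the tray has turned about 7° and everything stands. Continuing at 3° per row.

Emit:
arm_command:
  commands:
    - {"offset":[0.0014,-0.082,0],"angular":[0,0,0.2]}
    - {"offset":[0.002,-0.102,0],"angular":[0,0,0.25]}
    - {"offset":[0.0032,-0.122,0],"angular":[0,0,0.3]}
    - {"offset":[0.0032,-0.122,0],"angular":[0,0,0.3]}
    - {"offset":[0.0032,-0.122,0],"angular":[0,0,0.3]}
    - {"offset":[0.0032,-0.122,0],"angular":[0,0,0.3]}
    - {"offset":[0.0032,-0.122,0],"angular":[0,0,0.3]}
    - {"offset":[0.0032,-0.122,0],"angular":[0,0,0.3]}

```text
time_s: 11.0
position: [0.6244, -0.0604, 0.0354]
tcp_rot: [3.142, -0.0, 2.044]
force: [0.7, 1.1, -0.5]
finger_gap: -0.0001
```

```bash
python3 -c "
from track import *
shot('e2',-28)"
```

```text
t 11.0 pos [ 0.6244 -0.0604  0.0354] rot [ 1.8000e+02 -1.0000e-02  1.1712e+02] F [ 0.72  1.14 -0.5 ] gap -0.0001 q [ 0.28  0.64 -0.39  1.78  0.33  0.78  0.2 ]
tip r 0.1173 ang -63.46
peg residuals [-0.5 -0.  -0.2 -0.8 -0.8 -1.1 -1.7] rad [0.1147 0.1132 0.1143 0.1131 0.1139 0.1122 0.1129]
peg phase est -28.825323545121478
```

View pics/e2.png

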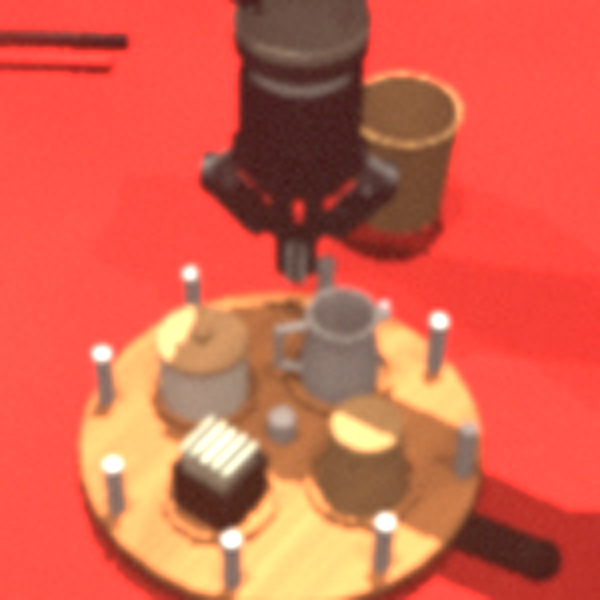

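The tray is at −28.8°, tracking the tip, and everything is upright in its ring. Carrying on.

Emit:
arm_command:
  commands:
    - {"offset":[0.0034,-0.123,0],"angular":[0,0,0.3]}
    - {"offset":[0.0034,-0.123,0],"angular":[0,0,0.3]}
    - {"offset":[0.0034,-0.123,0],"angular":[0,0,0.3]}
    - {"offset":[0.0034,-0.123,0],"angular":[0,0,0.3]}
    - {"offset":[0.0034,-0.123,0],"angular":[0,0,0.3]}
    - {"offset":[0.0034,-0.123,0],"angular":[0,0,0.3]}
    - {"offset":[0.0034,-0.123,0],"angular":[0,0,0.3]}
    - {"offset":[0.0034,-0.123,0],"angular":[0,0,0.3]}

```text
time_s: 12.05
position: [0.5777, -0.0732, 0.0355]
tcp_rot: [3.141, -0.0, 1.626]
force: [0.5, 0.6, -0.4]
finger_gap: -0.0001
```

```bash
python3 -c "
from track import *
shot('e3',-53)"
```

```text
t 12.05 pos [ 0.5777 -0.0732  0.0355] rot [179.96  -0.    93.19] F [ 0.48  0.62 -0.43] gap -0.0001 q [ 0.24  0.57 -0.29  1.9   0.24  0.71 -0.14]
tip r 0.1179 ang -87.23
peg residuals [ 1.8  0.7  0.3  0.7  0.1  0.3 -0.3] rad [0.1146 0.1137 0.113  0.1149 0.113  0.1141 0.1132]
peg phase est -52.6633915884147
```

View pics/e3.png

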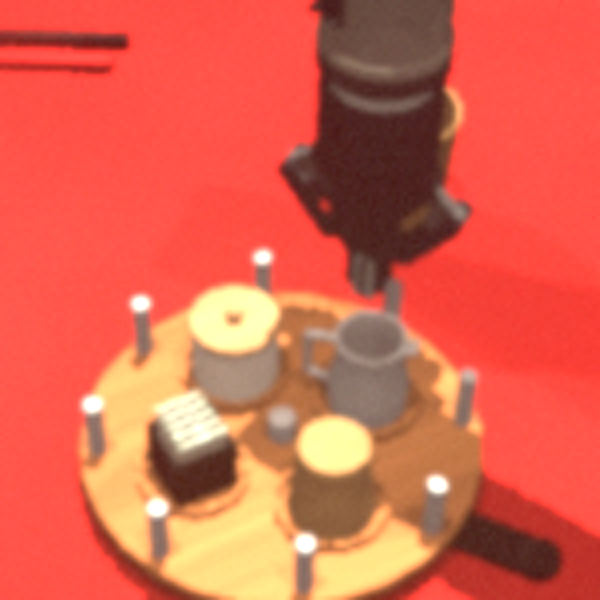

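Emit:
arm_command:
  commands:
    - {"offset":[0.005,-0.123,0],"angular":[0,0,0.3]}
    - {"offset":[0.005,-0.123,0],"angular":[0,0,0.3]}
    - {"offset":[0.005,-0.123,0],"angular":[0,0,0.3]}
    - {"offset":[0.005,-0.123,0],"angular":[0,0,0.3]}
    - {"offset":[0.005,-0.123,0],"angular":[0,0,0.3]}
    - {"offset":[0.005,-0.123,0],"angular":[0,0,0.3]}
    - {"offset":[0.005,-0.123,0],"angular":[0,0,0.3]}
    - {"offset":[0.005,-0.123,0],"angular":[0,0,0.3]}

```text
time_s: 13.1
position: [0.5297, -0.0652, 0.0355]
tcp_rot: [3.141, -0.0, 1.208]
force: [1.3, 0.8, -0.1]
finger_gap: 0.0004
```

```bash
python3 -c "
from track import *
shot('e4',-77)"
```

```text
t 13.1 pos [ 0.5297 -0.0652  0.0355] rot [ 1.7996e+02 -1.0000e-02  6.9230e+01] F [ 1.31  0.84 -0.12] gap 0.0004 q [ 0.16  0.5  -0.2   2.02  0.16  0.64 -0.5 ]
tip r 0.1177 ang -111.07
peg residuals [ 1.3  0.2  0.2 -0.2  0.  -0.1 -0.5] rad [0.1134 0.1145 0.1148 0.1134 0.1152 0.1126 0.1134]
peg phase est -76.9821900790676
```

View pics/e4.png

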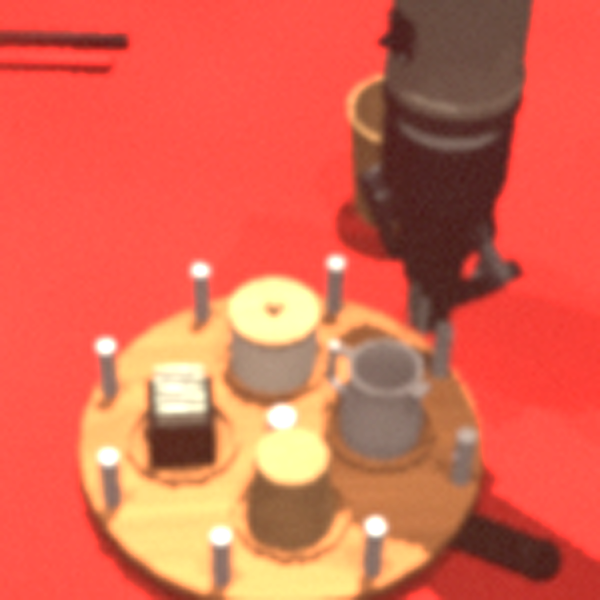

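Emit:
arm_command:
  commands:
    - {"offset":[0.0035,-0.123,0],"angular":[0,0,0.3]}
    - {"offset":[0.0035,-0.123,0],"angular":[0,0,0.3]}
    - {"offset":[0.0035,-0.123,0],"angular":[0,0,0.3]}
    - {"offset":[0.0035,-0.123,0],"angular":[0,0,0.3]}
    - {"offset":[0.0035,-0.123,0],"angular":[0,0,0.3]}
    - {"offset":[0.002,-0.102,0],"angular":[0,0,0.25]}
    - {"offset":[0.0015,-0.082,0],"angular":[0,0,0.2]}
    - {"offset":[0.001,-0.061,0],"angular":[0,0,0.15]}

```text
time_s: 14.15
position: [0.4931, -0.0428, 0.0354]
tcp_rot: [3.141, -0.0, 0.842]
force: [1.3, 0.6, 0.3]
finger_gap: 0.0
```

Emit:
arm_command:
  commands:
    - {"offset":[0.0005,-0.041,0],"angular":[0,0,0.1]}
    - {"offset":[0.0005,-0.041,0],"angular":[0,0,0.1]}
    - {"offset":[0,-0.02,0],"angular":[0,0,0.05]}
    - {"offset":[0,-0.01,0],"angular":[0,0,0.03]}
    - {"offset":[0,0,0],"angular":[0,0,0]}
    - {"offset":[0,0,0],"angular":[0,0,0]}
    - {"offset":[0,0,0],"angular":[0,0,0]}
    - {"offset":[0,0,0],"angular":[0,0,0]}

```text
time_s: 15.15
position: [0.4887, -0.039, 0.0353]
tcp_rot: [-3.142, 0.0, 0.794]
force: [0.4, -0.3, 0.3]
finger_gap: -0.0002
```

```bash
python3 -c "
from track import *
shot('e5',-101)
shot('e5t',-101,'top')"
```

```text
t 15.15 pos [ 0.4887 -0.039   0.0353] rot [-1.800e+02  1.000e-02  4.551e+01] F [ 0.39 -0.3   0.31] gap -0.0002 q [ 0.03  0.44 -0.1   2.12  0.08  0.58 -0.89]
tip r 0.118 ang -134.88
peg residuals [ 1.5  1.1  0.5  0.6  0.6 -0.1 -0.2] rad [0.1153 0.1133 0.1142 0.1148 0.1125 0.1132 0.114 ]
peg phase est -100.41725562781448
t 15.2 pos [ 0.4887 -0.039   0.0353] rot [-1.7999e+02  1.0000e-02  4.5510e+01] F [ 0.77 -0.18  0.46] gap -0.0 q [ 0.03  0.44 -0.1   2.12  0.08  0.58 -0.9 ]
tip r 0.118 ang -134.89
peg residuals [0.9 0.8 0.5 0.6 0.5 0.1] rad [0.1143 0.1144 0.1147 0.1137 0.1154 0.1159]
peg phase est -100.44225818132709
```

View pics/e5.png

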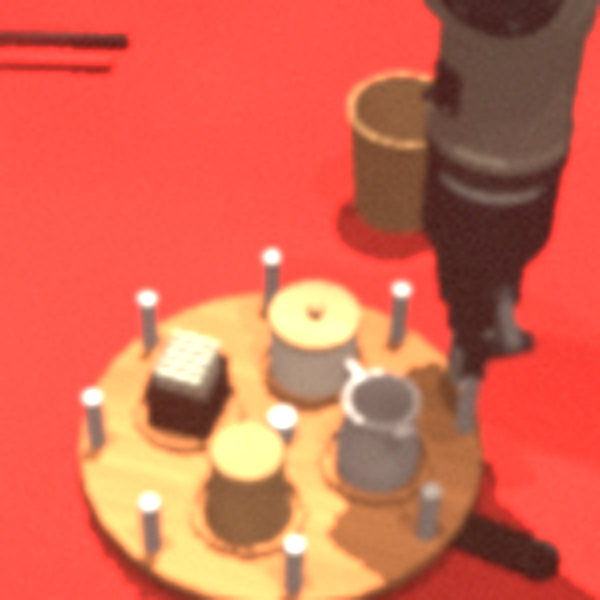

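View pics/e5t.png

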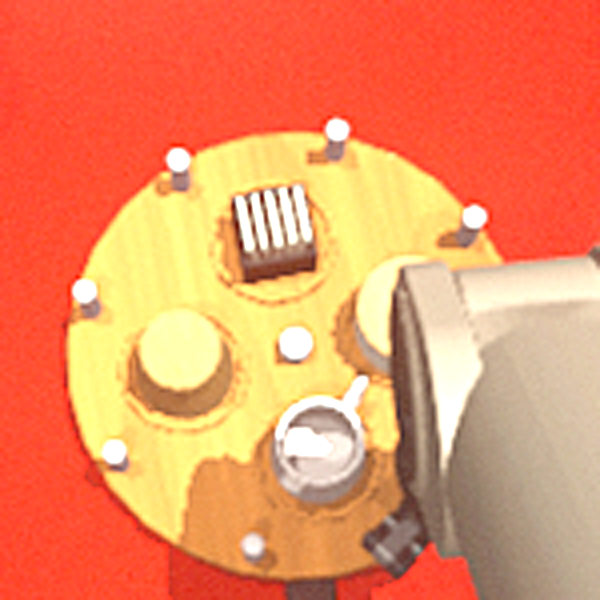

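At rest with 7.7° to go. The jug, at zoom (318, 455), lies slightly right of the line from the hub to the tongue, which agrees.

Emit:
arm_command:
  commands:
    - {"offset":[0,-0.021,0],"angular":[0,0,0.05]}
    - {"offset":[0.0005,-0.041,0],"angular":[0,0,0.1]}
    - {"offset":[0.001,-0.062,0],"angular":[0,0,0.15]}
    - {"offset":[0.001,-0.062,0],"angular":[0,0,0.15]}
    - {"offset":[0.001,-0.062,0],"angular":[0,0,0.15]}
    - {"offset":[0.0005,-0.041,0],"angular":[0,0,0.1]}
    - {"offset":[0,-0.02,0],"angular":[0,0,0.05]}
    - {"offset":[0,0,0],"angular":[0,0,0]}

```text
time_s: 16.25
position: [0.4783, -0.0274, 0.0353]
tcp_rot: [-3.141, 0.0, 0.663]
force: [0.1, 0.2, 0.1]
finger_gap: -0.0003
```

```bash
python3 -c "
from track import *
shot('e6',-108)
shot('e6t',-108,'top')
st,p=shot('e6t',-108,'top')
s=manip.silhouettes(p,'base')
for b in s[:2]:
    rr,cc=np.nonzero(b['pixels']);Q=ray_at(p,rr,cc,.008)[:,:2];d=np.hypot(*(Q-C0).T);Q=Q[(d>.14)&(d<.195)];v=Q.mean(0)-C0;print('tongue',b['conf'],len(Q),np.degrees(np.arctan2(v[1],v[0])),d.max())
"
```

```text
t 16.25 pos [ 0.4783 -0.0274  0.0353] rot [-1.7999e+02  2.0000e-02  3.8010e+01] F [0.07 0.16 0.12] gap -0.0003 q [-0.02  0.43 -0.06  2.15  0.05  0.56 -1.03]
tip r 0.1182 ang -142.46
peg residuals [ 1.1 -0.2  0.6 -0.  -0.2 -0.4 -1. ] rad [0.1141 0.1139 0.1132 0.1139 0.1139 0.1123 0.1135]
peg phase est -108.15106030592256
t 16.3 pos [ 0.4783 -0.0274  0.0352] rot [-1.7998e+02  2.0000e-02  3.8020e+01] F [-0.19  0.09  0.42] gap 0.0002 q [-0.02  0.43 -0.06  2.15  0.05  0.56 -1.03]
tip r 0.1182 ang -142.45
peg residuals [ 0.1  0.2 -0.1  0.1  0.2 -0.4] rad [0.1141 0.1143 0.1144 0.1137 0.1152 0.1154]
peg phase est -107.89652461218262
t 16.35 pos [ 0.4783 -0.0275  0.0352] rot [-1.7999e+02  2.0000e-02  3.8020e+01] F [ 0.01  0.13 -1.  ] gap -0.0 q [-0.02  0.43 -0.06  2.15  0.05  0.56 -1.03]
tip r 0.1182 ang -142.43
peg residuals [ 0.   0.2 -0.4 -0.1  0.1 -0.1] rad [0.1147 0.1141 0.1139 0.1141 0.1154 0.1156]
peg phase est -108.04572859199948
```

View pics/e6t.png

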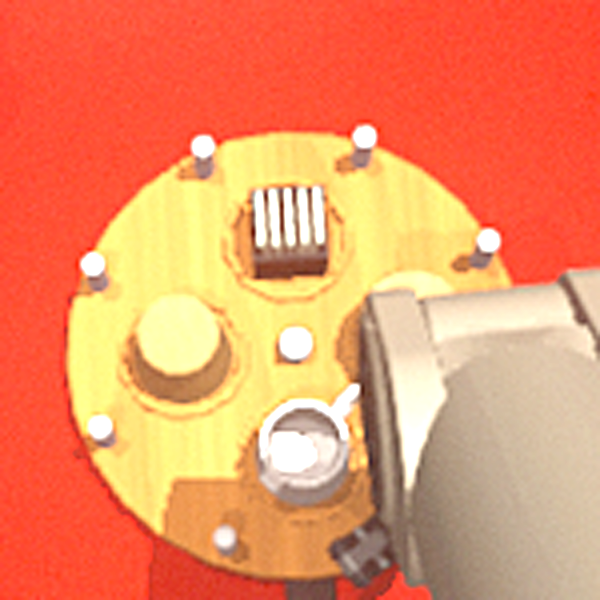

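The tray reads −108.0° against a target of −108.1°. Backing off along the circle, then lifting straight up.

Emit:
arm_command:
  commands:
    - {"offset":[0,0.06,0],"angular":[0,0,0]}
    - {"offset":[0,0.12,0],"angular":[0,0,0]}
    - {"offset":[-0.02,0.12,0],"angular":[0,0,0]}
    - {"offset":[0,0,0],"angular":[0,0,0]}
    - {"offset":[0,0,-0.2],"angular":[0,0,0]}
    - {"offset":[0,0,-0.5],"angular":[0,0,0]}
    - {"offset":[0,0,-0.6],"angular":[0,0,0]}
    - {"offset":[0,0,-0.7],"angular":[0,0,0]}

```text
time_s: 17.45
position: [0.4865, -0.0397, 0.1366]
tcp_rot: [-3.141, 0.0, 0.664]
force: [0.3, -0.0, 0.1]
finger_gap: -0.0
```

Emit:
arm_command:
  commands:
    - {"offset":[-0.3,0.3,-0.4],"angular":[0,0,0]}
    - {"offset":[-0.6,0.4,0],"angular":[0,0,0]}
    - {"offset":[-0.8,0.3,0],"angular":[0,0,0]}
    - {"offset":[-0.8,0.3,0],"angular":[0,0,0]}
    - {"offset":[-0.8,0.3,0],"angular":[0,0,0]}
    - {"offset":[-0.6,0.3,0],"angular":[0,0,0]}
    - {"offset":[-0.3,0.2,0],"angular":[0,0,0]}
    - {"offset":[0,0,0],"angular":[0,0,0]}

```text
time_s: 18.45
position: [0.3857, -0.2528, 0.1559]
tcp_rot: [3.141, -0.0, 0.661]
force: [0.1, 1.1, 0.0]
finger_gap: 0.0002
```

```bash
python3 -c "
from track import *
for cam in('top','side'):
    st,p=shot('f_'+cam,-108,cam)
    s=manip.silhouettes(p,'base')
    for b in s[:2]:
        rr,cc=np.nonzero(b['pixels']);Q=ray_at(p,rr,cc,.008)[:,:2];d=np.hypot(*(Q-C0).T);Q=Q[(d>.145)&(d<.195)];v=Q.mean(0)-C0;print('tongue',b['conf'],len(Q),np.degrees(np.arctan2(v[1],v[0])),d.max())
    # jug: points in tall region near front
    r,c=np.nonzero(p['z_map']>0);P=pts(p,r,c);u=np.array([np.cos(np.radians(-175.6)),np.sin(np.radians(-175.6))]);f=C0+.062*u
    k=(np.hypot(*(P[:,:2]-f).T)<.05)&(P[:,2]>.078)&(P[:,2]<.095);Q=P[k]
    res=least_squares(lambda x:np.hypot(*(Q[:,:2]-x[:2]).T)-x[2],[*f,.024],loss='soft_l1',f_scale=.001)
    v=res.x[:2]-C0;print(cam,'rim',len(Q),res.x.round(4),'r',np.hypot(*v),'ang',np.degrees(np.arctan2(v[1],v[0])))
"
```

```text
t 18.45 pos [ 0.3857 -0.2528  0.1559] rot [ 1.7996e+02 -1.0000e-02  3.7860e+01] F [0.08 1.08 0.02] gap 0.0002 q [ 0.38  0.2   0.07  2.11 -0.02  0.83 -0.44]
tip r 0.351 ang -122.06
peg residuals [ 0.3  0.2 -0.3 -0.3 -0.6  0.  -0.2 -0.2] rad [0.1145 0.1141 0.1143 0.1143 0.1146 0.1154 0.1155 0.1155]
peg phase est -108.16501940944899
tongue 0.53 252 -175.4447846816902 0.18902209960720945
tongue 0.17 0 nan 0.0901433607702759
top rim 150 [0.5092 0.0404 0.0214] r 0.06290463522969991 ang -176.14989457830774
t 18.55 pos [ 0.3865 -0.2511  0.1556] rot [ 1.800e+02 -3.000e-02  3.805e+01] F [-0.09 -0.05 -0.06] gap 0.0001 q [ 0.38  0.2   0.07  2.11 -0.02  0.83 -0.45]
tip r 0.3491 ang -122.1
peg residuals [ 1.2  0.1  0.8  0.1 -0.2 -0.2 -0.5 -0.9] rad [0.1148 0.1143 0.1134 0.1143 0.1128 0.114  0.1123 0.1136]
peg phase est -108.07411129285289
tongue 0.8 161 -175.33069605417805 0.1847862152677176
side rim 152 [0.5118 0.0412 0.0212] r 0.06026142558441676 ang -176.78941035243463<string>:7: RuntimeWarning: Mean of empty slice.
  ret = um.true_divide(
```

View pics/f_top.png

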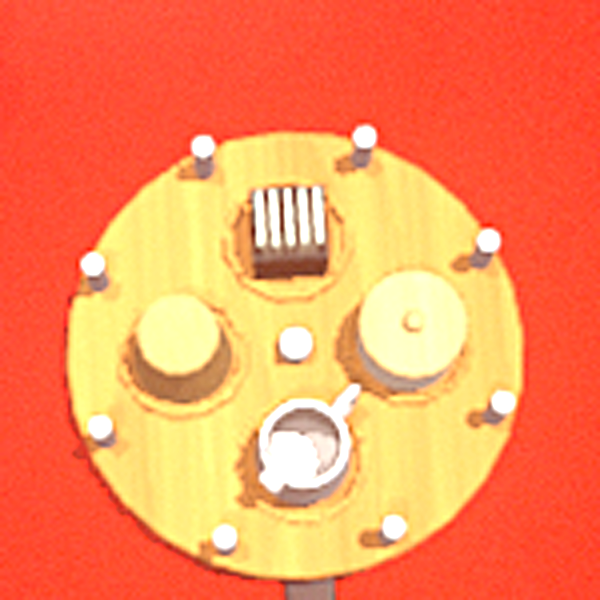

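View pics/f_side.png

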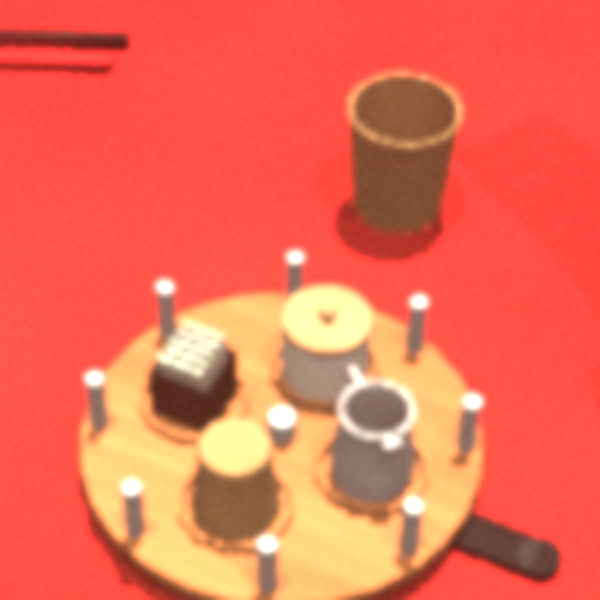

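The tray's ring axis reads −175.6° and the tongue −175.4°. The jug's rim is within about 1° (roughly 1 mm) and everything stands in its ring. Handing in.

```bash
python3 -c "
from workcell import manip
print(manip.job_done(), manip.observe()['time_s'])"
```

```text
the job is handed in; nothing more can be done
the job is handed in; nothing more can be done
```

The steel milk jug now stands at the front of the carousel, in line with the tongue. I handed the job in at about 18.6 s, with the tray at rest and the gripper well clear.

I pushed one peg clockwise with the shut fingertips through about 109.6°, at no more than 24°/s. I paused about 8° short to measure, finished slowly, then backed off and lifted away.

**Last checks:**

| What | Top camera | Side camera |
|---|---|---|
| Jug's ring, from the pegs | −175.7° | −175.6° |
| Tongue | −175.4° | −175.3° |
| Jug rim centre | −176.1°, 63 mm from the axis | −176.8°, 60 mm from the axis |

- **Alignment:** the rings and the tongue agree within about 0.3°. The jug's own rim reads 0.7–1.5° off the tongue, under 2 mm. The jug's lip and handle may bias that reading.
- **Things on the tray:** the jug, jar, caddy and cups all show upright in their rings in both pictures.
- **Things beside it:** the paper cup stands in the final side picture. I did not re-measure the bottle, paper cup or tamper at the end, but the arm never came near them.

**One disagreement:** the cameras showed the shut fingertips about 16–20 mm above the reported tool point, while `tips_ahead` puts them 14 mm below it. I went by the cameras and came down in small checked steps, keeping the tip about 53 mm above the counter, slightly above the suggested 45 to 50 mm. The measured wrist force stayed within a few newtons.

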